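# Present an amplifier module to the inspection camera

### The arm

A 6-joint arm with a two-finger parallel gripper is mounted at the origin on the work surface. World frame = base frame: x ahead of the robot, y to its left, z up, the work surface at z = 0. Lengths are in m, angles in rad, forces in N, time in s.
With the tool pointing down it reaches from about 0.375 to 0.925 m from the base axis. Payload 5.7 kg.
Tool frame: the origin (TCP) lies at the very end of the fingers, on their centre line; the grasp point (between the pads) lies env.grip_depth behind it (env.grip_depth is the distance from the TCP to the grasp point, in m); z points along the fingers, y is the line along which they close (so a half turn about z gives the same grasp; the last joint's range is limited). The gripper opens to 88 mm and grips with 3 to 60 N. Pads are 20 mm wide; open, the fingers measure 115 mm over their backs; the gripper's body (75 mm by 178 mm) begins 61 mm behind the grasp point.
Start: joints at [-1.437, 0.359, 1.51, -0, 1.272, -0.115], TCP at [0.148, -0.581, 0.223] pointing down, gripper open.
Joint ranges: [-2.97, 2.97], [-1.01, 2.36], [0.21, 2.38], [-0.96, 4.11], [0.2, 2.71], [-2.98, 2.98]. Speed limits (rad/s): [2.39, 2.39, 3.14, 3.14, 3.14, 3.14].

### API

Orientations are given as [roll, pitch, yaw] about the fixed x, y, z axes, in that order (R = Rz(yaw) Ry(pitch) Rx(roll)).
In Python, from workcell import get_obs, capture, camera_info, ticket, env gives the robot as it stands.
- The arm moves only by the tool play_rows, never from a script. Its arguments are lists of equal length, an entry for each row: "slide": the shift along the tool's x, y, z normalised to -1 to 1, where 1 is 10 cm, a list of three; "turn": the turn, a rotation vector about the tool's x, y, z normalised to -1 to 1, where 1 is 180 degrees, a list of three; "hand": the closure, from 0 (fully open) to 1 (shut). In form: {"slide": [[dx, dy, dz], ...], "turn": [[ax, ay, az], ...], "hand": [hand, ...]}. A call has 1 to 20 rows; each row is the pose to reach, as a shift and turn from the pose commanded when the call began, along the tool's axes at that moment, turning the shorter way round; what a row does not reach only later rows make up. A row lasts 1/10 s, in which the tool goes at most 50 mm and 8.59 degrees, less where a joint would pass 70% of its speed; a pose out of reach is approached as far as the arm can. A call with a number of a shift or a turn outside -1 to 1 is refused whole. A call with a gripper value outside its range is refused whole. The fingers move at their own pace and stop on an object; the grip force is fixed at half the most. Time passes only in rows, so rows that repeat a pose let the fingers close. It gives the time, the measured TCP pose, the force, the opening and the grip force at its end, in the units of the state.
- get_obs(): the state, without advancing time (a new reading comes with each control period).
- capture(name): name is "scene" or "top"; returns the picture (420x560x3 uint8, red, green, blue); there is no depth.
- camera_info(name): a dict with "fx", "fy", "cx", "cy" (pixels), "R" (3x3) and "t" (3): a world point X has camera coordinates R X + t. Camera axes: x right, y down, z forward; pixel columns grow to the right and rows downward; lengths in m; the calibration is good to about 2 mm. A picture is of the moment at which its call begins. camera_info takes no time and is no camera call.
- ticket.job_done(): hands the job in; it is judged then, once.
The state is a dict: "time_s": time; "joint_pos": joint angles; "joint_vel": joint speeds; "effort": joint torques, N m; "tool_pos": TCP position; "tool_rot": TCP orientation; "ft_force": force on the tool from outside, world axes, zero at the start; "wrist_torque": the same for the moment, N m; "gripper_width": finger opening in m; "gripper_force": force on a finger pad.
Only numpy, scipy, OpenCV 4.12 (cv2) and the standard library are available. Lean on these libraries where they do the work, as an engineer would, in place of code of your own. Each camera call takes 0.05 s, during which the arm holds its last target. There are 200 camera calls.

### The job

Swing the test jig's yellow retainer bar a quarter turn aside by its red knob, then lift the aluminium amplifier module out of the jig and hold it up to the inspection camera: brass connector pointing straight into the lens, its tip centred 70 mm in front of the lens, blue label on the camera's upper side and not rolled. Finish while holding it there, still, in the gripper, with the bar left aside, and without knocking the camera or moving the other things on the bench.

Things in the scene. Friction and masses are not known exactly. Their poses are not given: they have to be found in the camera images.
- jig: fixed jig: dark plate 120 (x) by 200 (y, -115 to +85) by 12 mm; origin on the table under the nest's middle, x along the nested module. Nest: four white corner locators 10 mm above the plate; the middle 40 mm of the module's long sides and 14 mm of its ends are free. The retainer's pivot post (22 mm diameter) stands at x = 0, y = -75 mm; its top is 60 mm above the table.
- retainer (a joint): angle of the yellow retainer bar (18 mm wide, 7 thick, underside 43.5 mm above the table) about the jig's post: 0 = along the jig's +y across the module, blocking it (starts at 0 to 0.3); grows as the knob swings to the jig's +x, clockwise from above; stops at 1.6 rad. Light friction (under 1 N at the knob); stays where left.
- retainer_knob (a point): middle of the round upright red knob at the bar's free end: 15 mm diameter, 34 mm tall, its foot on the bar; this point is 67.5 mm above the table (knob spans 50.5 to 84.5 mm) and 120 mm from the pivot axis.
- module: loose aluminium amplifier module, block 64 (x) by 36 (y) by 28 mm (z), about 0.2 kg, blue label on top; origin at the centre of its underside, 12 mm above the table in the jig, z up; a brass coaxial connector, 9 mm diameter, sticks out 12 mm from the middle of the +x end.
- port (a point): tip of the module's brass connector: at (44, 0, 14) mm in the module's frame; the connector points along the module's +x.
- camera: fixed stand of the inspection camera: dark base plate 120 by 110 by 14 mm, upright steel post 20 mm in diameter under the head and a fork 68 mm wide that carries the head; origin on the table under the post's axis.
- head: white camera head 62 x 52 x 46 mm; origin on its tilt axis, 280 mm above the table. Looks along its own -x, 0.2 to 0.45 rad below level (varies); y level, z the camera's up. Stiff hinge: do not move. Black lens barrel, grey light ring (54 mm diameter). A module held rightly has x, y, z parallel to the head's and its connector tip at (-120, 0, 0) mm in the head's frame.
- lens (a point): centre of the lens's front glass, at (-50, 0, 0) mm in the head's frame.
- blue_box: bystander: black and blue adapter box 85 by 65 by 24 mm, origin under its centre
- screwdriver: bystander: orange-handled screwdriver, 160 mm, lying along its x
- spanner: bystander: small steel spanner, 140 mm, lying along its x
- black_cap: bystander: black round cap, 36 mm diameter, 28 mm high
- yellow_plug: bystander: yellow plug, 34 by 24 by 20 mm with a red nose
- mouse: bystander: black computer mouse, 105 by 60 by 32 mm

How it is judged:
On the way, in this order (a step that is already met when the one before it is completed fails the run):
1. the retainer bar is swung aside (past 1.2 rad) with the module still in its nest (value of joint retainer above 1.2 rad and distance of module from where it was at the start of the episode below 0.008 m), for 0.2 s.
2. the module is held by the fingers and lifted clear of the jig (height (world z) of module above 0.06 m and contact force between module and the fingers above 2 N and contact force between module and jig below 0.1 N and value of joint retainer above 1.1 rad), for 0.2 s.
At the end, for the whole second after the job is handed in: Held still by the fingers, over 120 mm up, touching neither jig nor camera; connector tip 50-90 mm before the lens, within 15 mm of its axis; module x and z within 0.2 rad of the camera head's, connector to the lens, label up; retainer past 1.1 rad; bystanders within 30 mm of their start (x of port in the frame of head between -0.14 and -0.1 m and y of port in the frame of head between -0.015 and 0.015 m and z of port in the frame of head between -0.015 and 0.015 m and x of module in the frame of head below -0.13 m and angle between the x axis of module and the x axis of head, either way round below 0.2 rad and angle between the z axis of module and the z axis of head, either way round below 0.2 rad and angle between module's own z axis and vertical below 1 rad and height (world z) of module above 0.12 m and contact force between module and the fingers above 2 N and contact force between module and camera below 0.1 N and contact force between module and jig below 0.1 N and linear speed of module below 0.02 m/s and angular speed of module below 0.15 rad/s and value of joint retainer above 1.1 rad and distance of each of blue_box, screwdriver, spanner, black_cap, yellow_plug, mouse from where it was at the start of the episode below 0.03 m); the arm keeps its last pose, push and grip.
It fails at once if the inspection camera's aim is knocked off by more than 8 mm at the lens (distance of lens from where it was at the start of the episode above 0.008 m).
It fails at once if a bystander is moved by more than 30 mm (distance of any of blue_box, screwdriver, spanner, black_cap, yellow_plug, mouse from where it was at the start of the episode above 0.03 m).
It also fails if it takes over 54 s, if anything falls off the work surface, if the arm or the gripper's body presses on something with over 40 N, if the wrist force passes 120 N, or if a joint passes its speed limit or range.

## Working session

There is one attempt and no reset: what is moved stays moved. The work goes in short steps, Python scripts to look and compute and a tool call to move; the robot and the scene stay as the last step left them, time stands still between calls to the robot, and variables do not carry over. Pictures are saved under pics/ and viewed, at most 10 in all, crops included, and the job is handed in when it is done.

Besides the shell and the picture viewer there is one more tool, called after ">>>" as name(argument=value, ...) on one line, values as JSON. play_rows: Moves the arm, as the interface text tells. Scaled input: -1 to 1 covers 10 cm each way for a shift and 180 degrees each way for a turn. Its arguments: {"type":"object","properties":{"slide":{"type":"array"},"turn":{"type":"array"},"hand":{"type":"array"}},"required":["slide","turn","hand"]}

```bash
mkdir -p pics; ls
python3 - <<'E'
from workcell import *
import cv2
for n in("scene","top"):
    cv2.imwrite(f"pics/{n}0.png",capture(n)[:,:,::-1]); print(n,camera_info(n))
o=get_obs();print(o['tool_pos'],o['tool_rot'],env.grip_depth)
E
```

```text
pics
scene {'fx': 518.335434308095, 'fy': 518.335434308095, 'cx': 279.463251790996, 'cy': 208.36390931880186, 'R': array([[ 0.85196535,  0.5234929 ,  0.01049931],
       [ 0.33277457, -0.52587908, -0.7827594 ],
       [-0.40424762,  0.67037779, -0.62223587]]), 't': array([-0.47643433, -0.09494818,  1.51111584])}
top {'fx': 443.4547960115649, 'fy': 443.4547960115649, 'cx': 283.42839941475194, 'cy': 209.833134544592, 'R': array([[-0.00729559, -0.99996529, -0.0040232 ],
       [-0.99372356,  0.00769905, -0.11159844],
       [ 0.11162555,  0.00318377, -0.99374524]]), 't': array([-0.07066355,  0.60638639,  1.13093716])}
[ 0.14763628 -0.58090067  0.22188052] [-3.13991817e+00 -1.86568871e-04  2.48789978e-01] 0.0187
```

View pics/scene0.png

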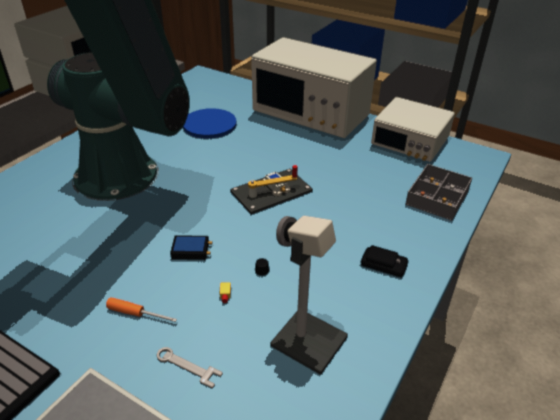

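View pics/top0.png

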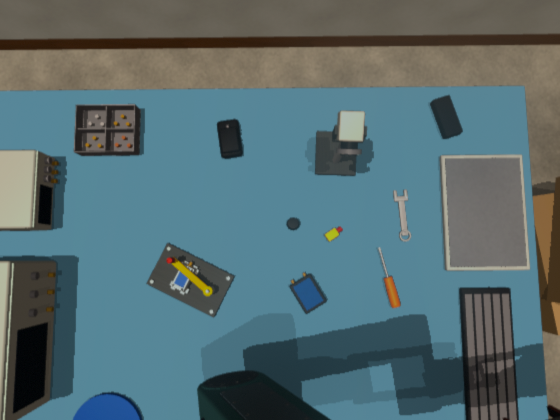

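The scene view shows the jig near (272,188), its red knob near (295,170) and the camera head near (310,235). In the top view the jig is at (190,280), the knob at (171,260), the pivot at (208,291) and the head at (350,126). I'll zoom in next.

Run:
```python
import cv2,numpy as np
s=cv2.imread("pics/scene0.png");t=cv2.imread("pics/top0.png")
def c(i,x,y,w,h,W=400,H=300):return cv2.resize(i[y:y+h,x:x+w],(W,H),interpolation=cv2.INTER_CUBIC)
b=lambda i:cv2.convertScaleAbs(i,alpha=1.5)
cv2.imwrite("pics/crop1.png",b(np.vstack([np.hstack([c(s,225,155,100,75),c(s,265,205,80,60)]),np.hstack([c(t,140,238,100,75),c(t,305,100,80,60)])])))
```

```text
(no output)
```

View pics/crop1.png

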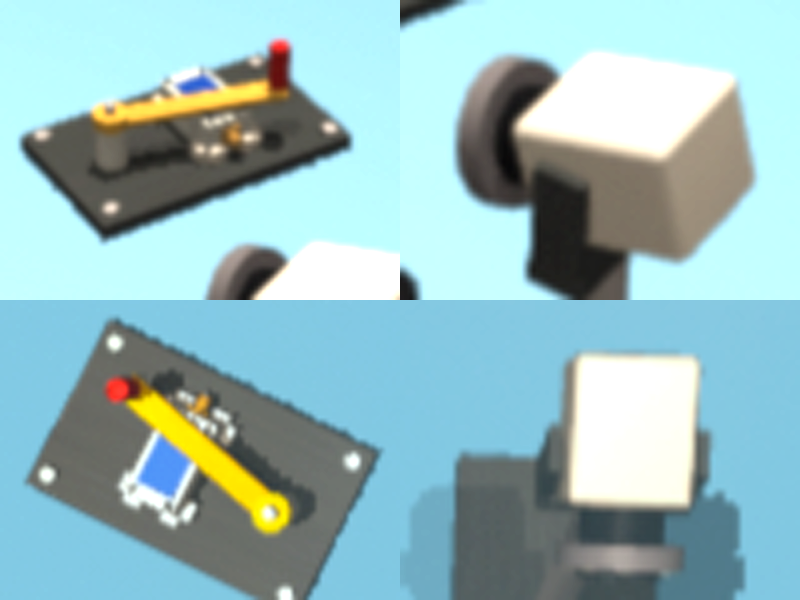

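The zoomed crop shows the knob top, pivot, plate screws, label, connector, and the head's top-face corners and light ring. I'll triangulate these.

```bash
cat > h.py <<'E'
import numpy as np,cv2
from workcell import *
from scipy.spatial.transform import Rotation as Rot
C={n:camera_info(n) for n in("scene","top")}
K={n:np.array([[c['fx'],0,c['cx']],[0,c['fy'],c['cy']],[0,0,1]]) for n,c in C.items()}
P={n:K[n]@np.c_[C[n]['R'],C[n]['t']] for n in C}
def ray(n,p):
    R,t=C[n]['R'],C[n]['t']; return -R.T@t, R.T@np.linalg.inv(K[n])@[*p,1]
def onz(n,p,z): o,d=ray(n,p); return o+d*(z-o[2])/d[2]
def tri(ps,pt):
    X=cv2.triangulatePoints(P["scene"],P["top"],np.array(ps,float),np.array(pt,float))[:,0]; return X[:3]/X[3]
def proj(n,X): q=P[n]@[*X,1]; return q[:2]/q[2]
E
cat > m.py <<'E'
from h import *
np.set_printoptions(precision=4,suppress=True)
S=lambda x,y:(225+x/4,155+y/4); T=lambda x,y:(140+x/4,238+(y-300)/4)
Hs=lambda x,y:(265+(x-400)/5,205+y/5); Ht=lambda x,y:(305+(x-400)/5,100+(y-300)/5)
s=cv2.imread("pics/scene0.png");t=cv2.imread("pics/top0.png")
print("knobtop",tri(S(279,46),T(118,388)),"pivot",tri(S(109,113),T(270,513)))
print("screws tri",tri(S(257,63),T(115,342)),tri(S(330,128),T(352,461)) , tri(S(110,208),T(285,594)))
sc={k:onz("top",T(*p),.012) for k,p in dict(a=(115,342),b=(352,461),c=(46,474),d=(285,594)).items()}
for k,v in sc.items():print(k,v,proj("scene",v))
print("S screws",S(257,63),S(330,128),S(43,135),S(110,208))
h=cv2.cvtColor(t,cv2.COLOR_BGR2HSV)[238:313,140:240]
m=cv2.inRange(h,(105,150,90),(125,255,255));ys,xs=np.nonzero(m);print("label",m.sum()/255,onz("top",(140+xs.mean(),238+ys.mean()),.04))
print("conn",onz("top",T(202,404),.028))
c=[tri(Hs(*a),Ht(*b)) for a,b in [((520,130),(568,503)),((665,160),(693,507)),((737,75),(697,357)),((597,52),(572,355))]]
for x in c:print("head",x)
# order: -x+y? keep both pairings
print("onz",[onz("top",Ht(*b),.3) for b in [(568,503),(693,507),(697,357),(572,355)]])
print("ring",tri(Hs(515,132),Ht(624,558)))
E
python3 m.py
```

```text
knobtop [0.4778 0.2084 0.0865] pivot [0.3986 0.1189 0.0546]
screws tri [0.4876 0.1963 0.0871] [0.5084 0.1014 0.099 ] [ 0.3565  0.1437 -0.0621]
a [0.5074 0.2298 0.012 ] [306.692  188.2615]
b [0.4282 0.072  0.012 ] [251.7371 208.4698]
c [0.4212 0.2734 0.012 ] [288.2337 171.4748]
d [0.3427 0.1152 0.012 ] [234.8876 190.0749]
S screws (289.25, 170.75) (307.5, 187.0) (235.75, 188.75) (252.5, 207.0)
label 86.0 [0.4266 0.1907 0.04  ]
conn [0.4663 0.168  0.028 ]
head [ 0.7139 -0.2035  0.27  ]
head [ 0.7473 -0.2294  0.2858]
head [ 0.7815 -0.2296  0.3391]
head [ 0.7517 -0.2052  0.3259]
onz [array([ 0.7184, -0.1906,  0.3   ]), array([ 0.7163, -0.242 ,  0.3   ]), array([ 0.7799, -0.2454,  0.3   ]), array([ 0.7812, -0.1936,  0.3   ])]
ring [ 0.7042 -0.2161  0.2712]
```

```bash
cat > m2.py <<'E'
from h import *
np.set_printoptions(precision=4,suppress=True)
Hs=lambda x,y:(265+(x-400)/5,205+y/5); Ht=lambda x,y:(305+(x-400)/5,100+(y-300)/5)
c=[tri(Hs(*a),Ht(*b)) for a,b in [((520,130),(693,507)),((665,160),(697,357)),((737,75),(572,355)),((597,52),(568,503))]]
for x in c:print("head",x)
fl,bl,br,fr=c
x=(bl+br-fl-fr);x/=np.linalg.norm(x);y=fr+br-fl-bl;y-=x*(x@y);y/=np.linalg.norm(y)
z=np.cross(x,y);cen=sum(c)/4;print("x",x,"y",y,"z",z,"cen",cen,"len",np.linalg.norm(bl-fl),np.linalg.norm(fr-fl))
print("tilt",np.arctan2(x[2],np.hypot(*x[:2])),"yaw",np.arctan2(x[1],x[0]))
axc=cen-.023*z;print("axis pt",axc)
ring=tri(Hs(515,132),Ht(624,558));d=ring-axc;print("ring rel",ring,d@x,d@y,d@z)
s=(0.28-axc[2])/x[2];print("s to z=.28",s)
o=get_obs();print(o['time_s'],o['tool_pos'],o['joint_pos'])
R=Rot.from_euler('xyz',o['tool_rot']).as_matrix();print(R)
E
python3 m2.py
```

```text
head [ 0.7197 -0.2407  0.2973]
head [ 0.7767 -0.2425  0.3123]
head [ 0.7774 -0.1917  0.3128]
head [ 0.7213 -0.1897  0.2967]
x [ 0.9637 -0.0314  0.265 ] y [0.0321 0.9995 0.0019] z [-0.2649  0.0067  0.9643] cen [ 0.7488 -0.2161  0.3048] len 0.0590222457575492 0.05105130987050806
tilt 0.26817870306606956 yaw -0.03258055234163628
axis pt [ 0.7549 -0.2163  0.2826]
ring rel [ 0.7042 -0.2161  0.2712] -0.0518383542026002 -0.0014347764604743926 0.0023737819898729073
s to z=.28 -0.009822956846354381
0.1 [ 0.1476 -0.5809  0.2219] [-1.4371  0.3594  1.5113 -0.      1.2725 -0.1151]
[[ 0.9692  0.2462 -0.0002]
 [ 0.2462 -0.9692  0.0017]
 [ 0.0002 -0.0017 -1.    ]]
```

```bash
cat > plan.py <<'E'
from h import *
def down(yaw,tilt=0):
    # tool x at heading yaw, raised by tilt; z down
    return (Rot.from_euler('z',yaw,degrees=True)*Rot.from_euler('y',-tilt)*Rot.from_euler('x',np.pi))
def plan(wps,start=None,same=False):
    """one call per waypoint (pos,Rot) (or all rows of one call if same); prints rounded slide/turn"""
    o=get_obs();p,R=(np.array(o['tool_pos']),Rot.from_euler('xyz',o['tool_rot'])) if start is None else start
    for q,Q in wps:
        s=np.round(R.inv().apply(np.array(q)-p)/.1,3);t=np.round((R.inv()*Q).as_rotvec()/np.pi,4)
        print(s.tolist(),t.tolist(),"!!" if abs(s).max()>1 else "")
        if not same: p=p+R.apply(s*.1);R=R*Rot.from_rotvec(t*np.pi)
E
python3 - <<'E'
from plan import *
D=down
plan([((.24,-.505,.24),D(20)),((.33,-.42,.24),D(27)),((.40,-.32,.24),D(34)),((.43,-.20,.24),D(41)),((.43,-.07,.24),D(41)),((.44,.06,.24),D(41)),((.465,.17,.20),D(41)),((.4778,.2084,.12),D(41)),((.4778,.2084,.057),D(41))])
E
```

```text
[1.082, -0.509, -0.18] [-0.0005, -0.0001, -0.0319] !!
[1.136, -0.49, -0.0] [-0.0, 0.0, -0.0389] !!
[1.078, -0.574, -0.0] [-0.0, 0.0, -0.0389] !!
[0.92, -0.827, -0.0] [-0.0, 0.0, -0.0389] 
[0.853, -0.981, 0.0] [-0.0, 0.0, 0.0] 
[0.928, -0.915, 0.0] [-0.0, 0.0, 0.0] 
[0.911, -0.666, 0.4] [-0.0, 0.0, 0.0] 
[0.348, -0.206, 0.8] [-0.0, 0.0, 0.0] 
[0.0, -0.0, 0.63] [-0.0, 0.0, 0.0]
```

>>> play_rows(slide=[[1, -0.5, -0.2], [1, -0.5, -0.2], [1, -0.5, -0.2], [1, -0.5, -0.2]], turn=[[0, 0, -0.149], [0, 0, -0.149], [0, 0, -0.149], [0, 0, -0.149]], hand=[0, 0, 0, 0])

```text
time_s: 0.5
tool_pos: [0.2338, -0.5069, 0.2429]
tool_rot: [-3.141, -0.0, 0.722]
ft_force: [-0.4, -0.2, 0.6]
gripper_width: 0.0879
gripper_force: 0.0
```

Run:
```python
from plan import *
D=down(41)
plan([(p,D) for p in[(.305,-.455,.24),(.37,-.36,.24),(.415,-.24,.24),(.43,-.11,.24),(.44,.01,.24),(.45,.12,.21),(.4778,.2084,.12),(.4778,.2084,.057)]])
```

```text
[0.877, 0.081, 0.029] [-0.0, -0.0002, 0.002] 
[1.114, -0.291, -0.0] [-0.0, 0.0, -0.0] !!
[1.127, -0.61, -0.0] [-0.0, 0.0, -0.0] !!
[0.966, -0.883, -0.0] [-0.0, 0.0, -0.0] 
[0.862, -0.84, -0.0] [-0.0, 0.0, -0.0] 
[0.798, -0.765, 0.3] [-0.0, 0.0, -0.0] 
[0.789, -0.484, 0.9] [-0.0, 0.0, -0.0] 
[0.0, -0.0, 0.63] [-0.0, 0.0, -0.0]
```

>>> play_rows(slide=[[1, 0.1, 0], [1, 0.1, 0], [1, 0.1, 0]], turn=[[0, 0, 0], [0, 0, 0], [0, 0, 0]], hand=[0, 0, 0])

```text
time_s: 0.8
tool_pos: [0.3171, -0.4477, 0.2421]
tool_rot: [-3.141, -0.002, 0.717]
ft_force: [-0.7, -0.8, -0.4]
gripper_width: 0.0878
gripper_force: 0.0
```

>>> play_rows(slide=[[1, -0.3, 0], [1, -0.3, 0], [1, -0.3, 0]], turn=[[0, 0, 0], [0, 0, 0], [0, 0, 0]], hand=[0, 0, 0])

```text
time_s: 1.1
tool_pos: [0.3707, -0.3588, 0.2421]
tool_rot: [-3.139, -0.001, 0.717]
ft_force: [-0.1, -0.1, 0.6]
gripper_width: 0.0877
gripper_force: 0.0
```

>>> play_rows(slide=[[1, -0.6, 0], [1, -0.6, 0], [1, -0.6, 0]], turn=[[0, 0, 0], [0, 0, 0], [0, 0, 0]], hand=[0, 0, 0])

```text
time_s: 1.4
tool_pos: [0.4055, -0.2491, 0.2422]
tool_rot: [-3.14, -0.0, 0.715]
ft_force: [0.6, 0.1, -0.6]
gripper_width: 0.0881
gripper_force: 0.0
```

>>> play_rows(slide=[[1, -0.9, 0], [1, -0.9, 0], [1, -0.9, 0], [1, -0.9, 0]], turn=[[0, 0, 0], [0, 0, 0], [0, 0, 0], [0, 0, 0]], hand=[0, 0, 0, 0])

```text
time_s: 1.8
tool_pos: [0.4217, -0.1156, 0.2424]
tool_rot: [-3.14, 0.0, 0.718]
ft_force: [0.4, -0.2, 0.1]
gripper_width: 0.0877
gripper_force: 0.0
```

>>> play_rows(slide=[[0.9, -0.8, 0], [0.9, -0.8, 0], [0.9, -0.8, 0]], turn=[[0, 0, 0], [0, 0, 0], [0, 0, 0]], hand=[0, 0, 0])

```text
time_s: 2.1
tool_pos: [0.4382, 0.0025, 0.2426]
tool_rot: [3.141, -0.0, 0.715]
ft_force: [0.9, 0.6, 0.3]
gripper_width: 0.0878
gripper_force: 0.0
```

>>> play_rows(slide=[[0.8, -0.8, 0.3], [0.8, -0.8, 0.3], [0.8, -0.8, 0.3], [0.8, -0.8, 0.3]], turn=[[0, 0, 0], [0, 0, 0], [0, 0, 0], [0, 0, 0]], hand=[0, 0, 0, 0])

```text
time_s: 2.5
tool_pos: [0.4459, 0.1148, 0.2118]
tool_rot: [-3.141, 0.001, 0.717]
ft_force: [-0.7, 0.1, 0.5]
gripper_width: 0.0876
gripper_force: 0.0
```

Run:
```python
from plan import *
D=down(41)
plan([(p,D) for p in[(.4778,.2084,.12),(.4778,.2084,.057)]])
```

```text
[0.857, -0.495, 0.917] [-0.0001, 0.0004, 0.0006] 
[-0.0, -0.0, 0.63] [0.0, -0.0, -0.0]
```

>>> play_rows(slide=[[0.857, -0.495, 0.4], [0.857, -0.495, 0.9], [0.857, -0.495, 0.917], [0.857, -0.495, 0.917], [0.857, -0.495, 0.917]], turn=[[0, 0, 0], [0, 0, 0], [0, 0, 0], [0, 0, 0], [0, 0, 0]], hand=[0, 0, 0, 0, 0])

```text
time_s: 3.0
tool_pos: [0.4778, 0.2064, 0.1208]
tool_rot: [3.141, 0.002, 0.716]
ft_force: [0.3, 0.7, -0.2]
gripper_width: 0.0879
gripper_force: 0.0
```

>>> play_rows(slide=[[0, 0, 0.3], [0, 0, 0.5], [0, 0, 0.63], [0, 0, 0.63], [0, 0, 0.63]], turn=[[0, 0, 0], [0, 0, 0], [0, 0, 0], [0, 0, 0], [0, 0, 0]], hand=[0, 0, 0, 0, 0])

```text
time_s: 3.5
tool_pos: [0.4786, 0.2073, 0.0597]
tool_rot: [3.14, -0.002, 0.715]
ft_force: [-0.3, -0.0, -0.0]
gripper_width: 0.0877
gripper_force: 0.0
```

Run:
```python
from h import *
s=capture("scene")[:,:,::-1];t=capture("top")[:,:,::-1]
c=lambda i,x,y:cv2.resize(i[y:y+75,x:x+100],(400,300),interpolation=cv2.INTER_CUBIC)
cv2.imwrite("pics/k.png",cv2.convertScaleAbs(np.hstack([c(s,225,135),c(t,140,228)]),alpha=1.5))
o=get_obs();print(o['time_s'],o['tool_pos'],o['ft_force'])
```

```text
3.6 [0.4787446  0.20801044 0.05972477] [-0.08685384  0.39045829 -0.39839751]
```

View pics/k.png

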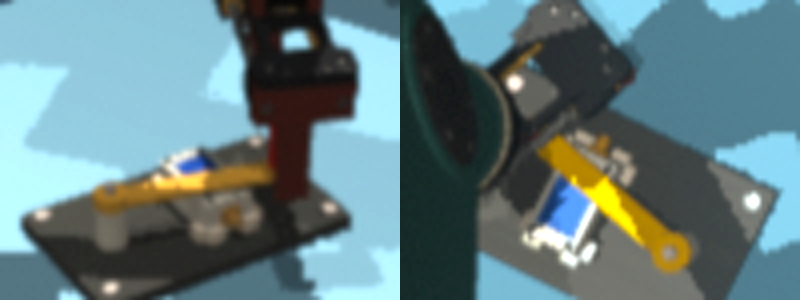

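The left crop shows the fingers around the knob, at about (290,150), and the right crop shows the bar still across the module. Next I'll close on the knob.

>>> play_rows(slide=[[0, 0, 0], [0, 0, 0], [0, 0, 0], [0, 0, 0], [0, 0, 0], [0, 0, 0], [0, 0, 0], [0, 0, 0], [0, 0, 0], [0, 0, 0]], turn=[[0, 0, 0], [0, 0, 0], [0, 0, 0], [0, 0, 0], [0, 0, 0], [0, 0, 0], [0, 0, 0], [0, 0, 0], [0, 0, 0], [0, 0, 0]], hand=[0.4, 0.6, 0.8, 0.9, 0.9, 0.9, 0.9, 0.9, 0.9, 0.9])

```text
time_s: 4.6
tool_pos: [0.4773, 0.2085, 0.058]
tool_rot: [-3.141, -0.0, 0.717]
ft_force: [-0.4, -0.0, 0.3]
gripper_width: 0.0143
gripper_force: 30.0
```

Run:
```python
from plan import *
o=get_obs();p=np.array(o['tool_pos']);R=Rot.from_euler('xyz',o['tool_rot']);print(p,o['gripper_width'])
c=np.array([.3982,.119,p[2]])
plan([(c+Rot.from_euler('z',-a,degrees=True).apply(p-c),Rot.from_euler('z',-a,degrees=True)*R) for a in range(5,71,5)],same=True)
```

```text
[0.47727675 0.20852934 0.05797588] 0.014328704735303165
[0.009, 0.104, -0.0] [-0.0, 0.0, 0.0278] 
[0.009, 0.208, -0.0] [-0.0, 0.0, 0.0556] 
[-0.0, 0.312, -0.0] [-0.0, 0.0, 0.0833] 
[-0.018, 0.414, -0.0] [-0.0, 0.0, 0.1111] 
[-0.045, 0.515, -0.0] [-0.0, 0.0, 0.1389] 
[-0.081, 0.613, -0.0] [-0.0, 0.0, 0.1667] 
[-0.125, 0.707, -0.0] [-0.0, 0.0, 0.1944] 
[-0.177, 0.798, -0.0] [-0.0, 0.0, 0.2222] 
[-0.237, 0.883, -0.0] [-0.0, 0.0, 0.25] 
[-0.304, 0.963, -0.0] [-0.0, 0.0, 0.2778] 
[-0.378, 1.036, -0.0] [-0.0, 0.0, 0.3056] !!
[-0.458, 1.103, -0.0] [-0.0, 0.0, 0.3333] !!
[-0.543, 1.163, -0.0] [-0.0, 0.0, 0.3611] !!
[-0.633, 1.215, -0.0] [-0.0, 0.0, 0.3889] !!
```

>>> play_rows(slide=[[0.009, 0.104, 0], [0.009, 0.208, 0], [0, 0.312, 0], [-0.018, 0.414, 0], [-0.045, 0.515, 0], [-0.081, 0.613, 0], [-0.125, 0.707, 0], [-0.125, 0.707, 0]], turn=[[0, 0, 0.0278], [0, 0, 0.0556], [0, 0, 0.0833], [0, 0, 0.1111], [0, 0, 0.1389], [0, 0, 0.1667], [0, 0, 0.1944], [0, 0, 0.1944]], hand=[0.9, 0.9, 0.9, 0.9, 0.9, 0.9, 0.9, 0.9])

```text
time_s: 5.4
tool_pos: [0.5148, 0.1463, 0.058]
tool_rot: [-3.141, -0.0, 0.104]
ft_force: [0.3, 0.3, -1.9]
gripper_width: 0.0145
gripper_force: 30.0
```

>>> play_rows(slide=[[0.009, 0.104, 0], [0.009, 0.208, 0], [0, 0.312, 0], [-0.018, 0.414, 0], [-0.045, 0.515, 0], [-0.081, 0.613, 0], [-0.125, 0.707, 0], [-0.125, 0.707, 0], [-0.125, 0.707, 0], [-0.125, 0.707, 0]], turn=[[0, 0, 0.0278], [0, 0, 0.0556], [0, 0, 0.0833], [0, 0, 0.1111], [0, 0, 0.1389], [0, 0, 0.1667], [0, 0, 0.1944], [0, 0, 0.1944], [0, 0, 0.1944], [0, 0, 0.1944]], hand=[0.9, 0.9, 0.9, 0.9, 0.9, 0.9, 0.9, 0.9, 0.9, 0.9])

```text
time_s: 6.4
tool_pos: [0.5096, 0.0759, 0.058]
tool_rot: [-3.141, -0.0, -0.502]
ft_force: [0.7, 0.5, -1.9]
gripper_width: 0.0144
gripper_force: 30.0
```

>>> play_rows(slide=[[0, 0, 0], [0, 0, 0], [0, 0, 0], [0, 0, 0], [0, 0, 0], [0, 0, 0]], turn=[[0, 0, 0], [0, 0, 0], [0, 0, 0], [0, 0, 0], [0, 0, 0], [0, 0, 0]], hand=[0.7, 0.6, 0.5, 0.5, 0.5, 0.5])

```text
time_s: 7.0
tool_pos: [0.5094, 0.0754, 0.058]
tool_rot: [-3.141, 0.0, -0.504]
ft_force: [-0.0, 0.1, -0.8]
gripper_width: 0.0437
gripper_force: 0.0
```

>>> play_rows(slide=[[0, 0, -0.3], [0, 0, -0.7], [0, 0, -1], [0, 0, -1], [0, -0.5, -1], [0, -1, -1], [0, -1, -1]], turn=[[0, 0, 0], [0, 0, 0], [0, 0, 0], [0, 0, 0], [0, 0, 0], [0, 0, 0], [0, 0, 0]], hand=[0.5, 0.5, 0.5, 0.3, 0.3, 0.3, 0.3])

```text
time_s: 7.7
tool_pos: [0.5606, 0.1672, 0.1575]
tool_rot: [-3.138, -0.001, -0.502]
ft_force: [0.1, -0.4, 0.3]
gripper_width: 0.0616
gripper_force: 0.0
```

Run:
```python
from h import *
s=capture("scene")[:,:,::-1];t=capture("top")[:,:,::-1]
cv2.imwrite("pics/s2.png",s);cv2.imwrite("pics/t2.png",t)
c=lambda i,x,y:cv2.resize(i[y:y+75,x:x+100],(400,300),interpolation=cv2.INTER_CUBIC)
cv2.imwrite("pics/k2.png",cv2.convertScaleAbs(np.hstack([c(s,225,155),c(t,140,238)]),alpha=1.5))
o=get_obs();print(o['time_s'],o['tool_pos'],o['tool_rot'],o['gripper_width'])
```

```text
7.8 [0.5570844  0.16341917 0.15674538] [ 3.14017189e+00  1.43141272e-03 -5.02412152e-01] 0.06123428296650725
```

View pics/k2.png

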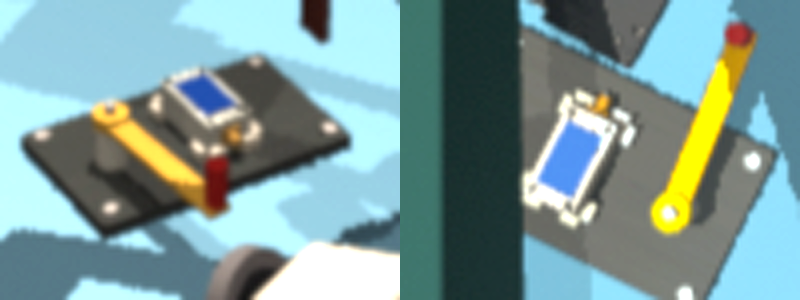

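The bar now lies along jig +x: its knob is at (215,185) in the left crop and (738,35) in the right. The module is exposed, with the label at (209,93) and (573,160). I'll measure the label in both views.

```bash
cat > lab.py <<'E'
from plan import *
np.set_printoptions(precision=4,suppress=True)
def lab(f,x,y,w=100,h=75):
    i=cv2.imread(f)[y:y+h,x:x+w];m=cv2.inRange(cv2.cvtColor(i,cv2.COLOR_BGR2HSV),(106,140,70),(125,255,255))
    n,l,st,ce=cv2.connectedComponentsWithStats(m);k=1+st[1:,4].argmax()
    r=cv2.minAreaRect(np.argwhere(l==k)[:,::-1].astype(np.float32));b=cv2.boxPoints(r)+[x,y]
    return ce[k]+[x,y],b,st[k,4]
E
python3 - <<'E'
from lab import *
a,ba,n1=lab("pics/s2.png",225,155);b,bb,n2=lab("pics/t2.png",140,238)
print(a,n1,b,n2,"tri",tri(a,b),"top onz",onz("top",b,.04),"scene onz",onz("scene",a,.04))
q=np.array([onz("top",p,.04) for p in bb]);e=np.diff(q,axis=0)[:2];L=np.linalg.norm(e,axis=1);v=e[L.argmax()]
print(L,"yaw",np.degrees(np.arctan2(v[1],v[0])))
D=down(-26.7)
plan([((.4316,.186,.10),D),((.4316,.186,.018),D)])
E
```

```text
[275.75 178.25] 56 [181.8409 277.3939] 132 tri [0.4324 0.1862 0.0439] top onz [0.4324 0.1872 0.04  ] scene onz [0.4294 0.1908 0.04  ]
[0.0384 0.0221] yaw -26.01681933704523
[-1.208, 0.406, 0.57] [0.0004, 0.0005, -0.0116] !!
[0.0, -0.001, 0.82] [0.0, -0.0, 0.0]
```

>>> play_rows(slide=[[-1, 0.4, 0.2], [-1, 0.4, 0.3], [-1, 0.4, 0.3], [-1, 0.4, 0.3]], turn=[[0, 0, -0.0116], [0, 0, -0.0116], [0, 0, -0.0116], [0, 0, -0.0116]], hand=[0.3, 0.3, 0.3, 0.3])

```text
time_s: 8.2
tool_pos: [0.4467, 0.1749, 0.1268]
tool_rot: [3.138, 0.004, -0.468]
ft_force: [0.2, -0.0, 0.1]
gripper_width: 0.0616
gripper_force: 0.0
```

>>> play_rows(slide=[[-0.2, 0, 0.2], [-0.2, 0, 0.2], [-0.2, 0, 0.2], [-0.2, 0, 0.2]], turn=[[0, 0, 0], [0, 0, 0], [0, 0, 0], [0, 0, 0]], hand=[0.3, 0.3, 0.3, 0.3])

```text
time_s: 8.6
tool_pos: [0.4354, 0.1851, 0.1088]
tool_rot: [-3.14, -0.002, -0.469]
ft_force: [0.8, -0.1, -0.4]
gripper_width: 0.0616
gripper_force: 0.0
```

Run:
```python
from plan import *
D=down(-26.5);o=get_obs();print(o['tool_pos'],o['tool_rot'])
plan([((.432,.1862,.06),D),((.432,.1862,.019),D)])
```

```text
[0.43538261 0.1851046  0.10884119] [-3.14004705e+00 -2.05876451e-03 -4.68552636e-01]
[-0.036, 0.006, 0.488] [-0.0005, -0.0007, -0.0019] 
[-0.0, 0.0, 0.41] [0.0, 0.0, -0.0]
```

>>> play_rows(slide=[[-0.01, 0, 0.25], [-0.01, 0, 0.45], [-0.01, 0, 0.45], [-0.01, 0, 0.45], [-0.01, 0, 0.45]], turn=[[0, 0, 0], [0, 0, 0], [0, 0, 0], [0, 0, 0], [0, 0, 0]], hand=[0.3, 0.3, 0.3, 0.3, 0.3])

```text
time_s: 9.1
tool_pos: [0.4335, 0.1858, 0.064]
tool_rot: [-3.14, -0.002, -0.468]
ft_force: [-0.2, -0.5, 0.3]
gripper_width: 0.0613
gripper_force: 0.0
```

Run:
```python
from plan import *
D=down(-26.5);o=get_obs();print(o['tool_pos'],o['tool_rot'])
plan([((.432,.1862,.019),D)])
```

```text
[0.43352272 0.18584871 0.0640325 ] [-3.14015118e+00 -1.55772184e-03 -4.68374385e-01]
[-0.016, 0.004, 0.45] [-0.0005, -0.0005, -0.0019]
```

>>> play_rows(slide=[[-0.01, 0, 0.15], [-0.01, 0, 0.3], [-0.01, 0, 0.4], [-0.01, 0, 0.43], [-0.01, 0, 0.43], [-0.01, 0, 0.43]], turn=[[0, 0, 0], [0, 0, 0], [0, 0, 0], [0, 0, 0], [0, 0, 0], [0, 0, 0]], hand=[0.3, 0.3, 0.3, 0.3, 0.3, 0.3])

```text
time_s: 9.7
tool_pos: [0.4317, 0.1863, 0.0205]
tool_rot: [-3.141, -0.001, -0.468]
ft_force: [-0.3, 0.4, -1.0]
gripper_width: 0.0614
gripper_force: 0.0
```

>>> play_rows(slide=[[0, 0, 0], [0, 0, 0], [0, 0, 0], [0, 0, 0], [0, 0, 0], [0, 0, 0], [0, 0, 0]], turn=[[0, 0, 0], [0, 0, 0], [0, 0, 0], [0, 0, 0], [0, 0, 0], [0, 0, 0], [0, 0, 0]], hand=[0.4, 0.5, 0.6, 0.7, 0.7, 0.7, 0.7])

```text
time_s: 10.4
tool_pos: [0.4315, 0.1863, 0.0202]
tool_rot: [-3.141, -0.0, -0.468]
ft_force: [-0.1, 0.7, 5.3]
gripper_width: 0.036
gripper_force: 30.0
```

>>> play_rows(slide=[[0, 0, -0.1], [0, 0, -0.25], [0, 0, -0.5], [0, 0, -0.8], [0, 0, -1], [0, 0, -1], [0, 0, -1]], turn=[[0, 0, 0], [0, 0, 0], [0, 0, 0], [0, 0, 0], [0, 0, 0], [0, 0, 0], [0, 0, 0]], hand=[0.7, 0.7, 0.7, 0.7, 0.7, 0.7, 0.7])

```text
time_s: 11.1
tool_pos: [0.4309, 0.186, 0.12]
tool_rot: [-3.141, -0.0, -0.468]
ft_force: [-0.0, -0.6, -1.9]
gripper_width: 0.0358
gripper_force: 30.0
```

Run:
```python
from plan import *
np.set_printoptions(precision=4,suppress=True)
o=get_obs();print(o['tool_pos'],o['tool_rot'],o['gripper_width'],o['gripper_force'])
F=down(-1.87,.268);port=np.array([.636,-.2127,.249]);x=F.apply([1,0,0])
tcp=port-F.apply([.0445,0,-.0058]);print(tcp,x)
m=down(-14);
plan([((.44,.10,.19),down(-14)),((.45,.01,.22),down(-1.87)),((.46,-.08,.23),F),((.47,-.175,.23),F),((.53,-.205,.22),F),(tcp-.03*x,F),(tcp,F)])
```

```text
[0.4309 0.186  0.12  ] [-3.1414 -0.0002 -0.4681] 0.03581833338655163 29.99977469444275
[ 0.5946 -0.2113  0.2316] [ 0.9638 -0.0315  0.2648]
[0.469, 0.727, -0.7] [-0.0, -0.0001, -0.0712] 
[0.315, 0.849, -0.301] [-0.0001, 0.0, -0.0674] 
[0.13, 0.896, -0.099] [0.0, 0.0853, 0.0] 
[0.126, 0.946, 0.034] [0.0, 0.0, 0.0] 
[0.561, 0.281, 0.258] [0.0, 0.0, 0.0] 
[0.356, 0.042, 0.06] [0.0, 0.0, 0.0] 
[0.3, -0.0, -0.001] [0.0, 0.0, 0.0]
```

>>> play_rows(slide=[[0.2, 0.3, -0.4], [0.4, 0.6, -0.6], [0.47, 0.73, -0.7], [0.47, 0.73, -0.7]], turn=[[0, 0, -0.03], [0, 0, -0.06], [0, 0, -0.0712], [0, 0, -0.0712]], hand=[0.7, 0.7, 0.7, 0.7])

```text
time_s: 11.5
tool_pos: [0.4405, 0.0982, 0.1899]
tool_rot: [3.141, -0.0, -0.247]
ft_force: [0.1, -0.9, -1.0]
gripper_width: 0.0359
gripper_force: 30.0
```

>>> play_rows(slide=[[0.1, 0.3, -0.1], [0.2, 0.6, -0.2], [0.32, 0.85, -0.3], [0.32, 0.85, -0.3]], turn=[[0, 0, -0.03], [0, 0, -0.05], [0, 0, -0.0674], [0, 0, -0.0674]], hand=[0.7, 0.7, 0.7, 0.7])

```text
time_s: 11.9
tool_pos: [0.4515, 0.0079, 0.2193]
tool_rot: [3.141, 0.0, -0.035]
ft_force: [0.5, 0.6, -0.7]
gripper_width: 0.0357
gripper_force: 30.0
```

>>> play_rows(slide=[[0, 0.3, 0], [0.1, 0.6, -0.1], [0.13, 0.9, -0.1], [0.13, 0.9, -0.1]], turn=[[0, 0.03, 0], [0, 0.06, 0], [0, 0.0853, 0], [0, 0.0853, 0]], hand=[0.7, 0.7, 0.7, 0.7])

```text
time_s: 12.3
tool_pos: [0.4583, -0.0817, 0.2278]
tool_rot: [-3.14, -0.266, -0.038]
ft_force: [-0.8, 0.2, -1.7]
gripper_width: 0.0358
gripper_force: 30.0
```

>>> play_rows(slide=[[0.05, 0.3, 0], [0.1, 0.6, 0], [0.13, 0.95, 0.03], [0.13, 0.95, 0.03], [0.13, 0.95, 0.03], [0.13, 0.95, 0.03]], turn=[[0, 0, 0], [0, 0, 0], [0, 0, 0], [0, 0, 0], [0, 0, 0], [0, 0, 0]], hand=[0.7, 0.7, 0.7, 0.7, 0.7, 0.7])

```text
time_s: 12.9
tool_pos: [0.4703, -0.174, 0.2292]
tool_rot: [-3.139, -0.265, -0.033]
ft_force: [-0.3, -0.7, -0.7]
gripper_width: 0.0356
gripper_force: 30.0
```

Run:
```python
from plan import *
s=capture("scene")[:,:,::-1];t=capture("top")[:,:,::-1]
cv2.imwrite("pics/s3.png",s);cv2.imwrite("pics/t3.png",t)
o=get_obs();print(o['tool_pos'],o['tool_rot'],o['gripper_width'],o['gripper_force'],o['time_s'])
F=down(-1.87,.268);tcp=np.array([.5946,-.2113,.2316]);x=F.apply([1,0,0])
plan([((.53,-.205,.22),F),(tcp-.03*x,F),(tcp,F)])
```

```text
[ 0.47060036 -0.17426356  0.22984458] [-3.14003677 -0.26649933 -0.03166113] 0.03560510782816143 29.999749660491943 13.0
[0.556, 0.289, 0.253] [-0.0006, 0.0005, 0.0003] 
[0.356, 0.042, 0.06] [0.0, -0.0, -0.0] 
[0.3, -0.0, 0.0] [0.0, -0.0, -0.0]
```

View pics/s3.png

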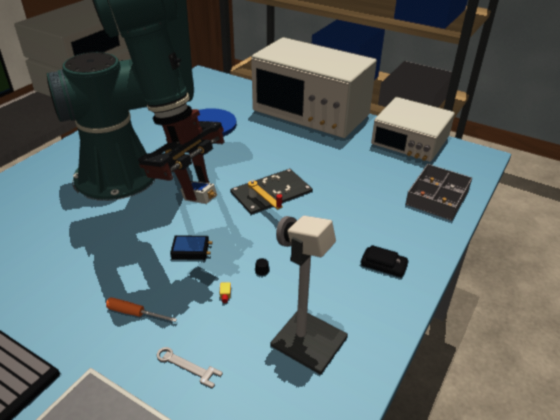

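The module is in the fingers at (203,192), and the bar is aside with its knob at (278,200). The camera and the bystanders haven't moved. Next I'll approach the lens.

>>> play_rows(slide=[[0.25, 0.1, 0.1], [0.5, 0.25, 0.2], [0.55, 0.29, 0.25], [0.55, 0.29, 0.25], [0.55, 0.29, 0.25]], turn=[[0, 0, 0], [0, 0, 0], [0, 0, 0], [0, 0, 0], [0, 0, 0]], hand=[0.7, 0.7, 0.7, 0.7, 0.7])

```text
time_s: 13.5
tool_pos: [0.5284, -0.2057, 0.2203]
tool_rot: [-3.14, -0.266, -0.032]
ft_force: [0.6, -0.9, -1.1]
gripper_width: 0.036
gripper_force: 30.0
```

>>> play_rows(slide=[[0.2, 0.04, 0.05], [0.35, 0.04, 0.06], [0.5, 0.04, 0.06], [0.6, 0.04, 0.06], [0.66, 0.04, 0.06], [0.66, 0.04, 0.06], [0.66, 0.04, 0.06], [0.66, 0.04, 0.06], [0.66, 0.04, 0.06]], turn=[[0, 0, 0], [0, 0, 0], [0, 0, 0], [0, 0, 0], [0, 0, 0], [0, 0, 0], [0, 0, 0], [0, 0, 0], [0, 0, 0]], hand=[0.7, 0.7, 0.7, 0.7, 0.7, 0.7, 0.7, 0.7, 0.7])

```text
time_s: 14.4
tool_pos: [0.5941, -0.2131, 0.2324]
tool_rot: [-3.141, -0.267, -0.033]
ft_force: [0.7, -0.5, -2.2]
gripper_width: 0.0356
gripper_force: 30.0
```

Run:
```python
from plan import *
s=capture("scene")[:,:,::-1];t=capture("top")[:,:,::-1]
cv2.imwrite("pics/s4.png",s);cv2.imwrite("pics/t4.png",t)
o=get_obs();print(o['tool_pos'],o['tool_rot'],o['gripper_width'],o['gripper_force'],o['time_s'])
F=down(-1.87,.268);plan([((.5946,-.2113,.2316),F)])
c=lambda i,x,y:cv2.resize(i[y:y+75,x:x+100],(400,300),interpolation=cv2.INTER_CUBIC)
b=proj("top",[.67,-.215,.26]);a=proj("scene",[.67,-.215,.26]);print(a,b)
f=lambda i,q:c(i,int(q[0])-50,int(q[1])-37)
print([ (int(q[0])-50,int(q[1])-37) for q in(a,b)])
cv2.imwrite("pics/k4.png",cv2.convertScaleAbs(np.hstack([f(s,a),f(t,b)]),alpha=1.5))
```

```text
[ 0.59434789 -0.21325289  0.23254783] [-3.14135588 -0.26764342 -0.032968  ] 0.03553043800963965 29.99981939792633 14.5
[-0.001, -0.02, 0.01] [-0.0, 0.0001, -0.0001] 
[270.89862505 229.19887172] [348.25776634 167.63661971]
[(220, 192), (298, 130)]
```

View pics/k4.png

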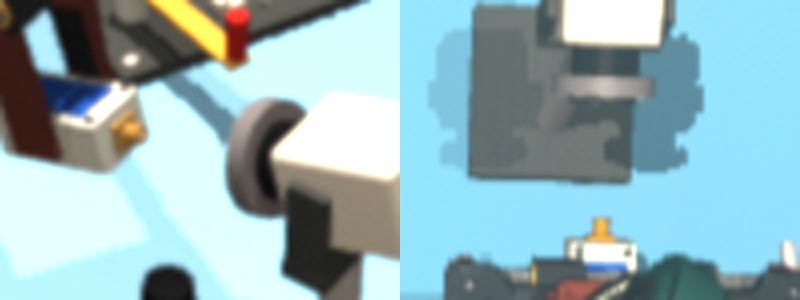

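In the left crop the connector tip is at about (143,129), facing the ring near (265,157). In the right crop the tip is at (601,219) and the ring at (604,87). I'll triangulate the tip as a check.

Run:
```python
from plan import *
np.set_printoptions(precision=4,suppress=True)
s=lambda x,y:(220+x/4,192+y/4);t=lambda x,y:(298+(x-400)/4,130+y/4)
tip=tri(s(143,129),t(601,219));ring=tri(s(265,157),t(604,87));F=down(-1.87,.268)
o=get_obs();R=Rot.from_euler('xyz',o['tool_rot']);port=np.array(o['tool_pos'])+R.apply([.0445,0,-.0058])
H=Rot.from_matrix(np.c_[F.apply([1,0,0]),-F.apply([0,1,0]),-F.apply([0,0,1])])
for n,p in(("tip",tip),("port kin",port),("ring",ring)):print(n,p,"in head",H.inv().apply(p-[.752,-.2165,.281]))
```

```text
tip [ 0.6351 -0.2139  0.255 ] in head [-0.1196 -0.0013  0.0059]
port kin [ 0.6357 -0.2146  0.2499] in head [-0.1204 -0.0019  0.0008]
ring [ 0.7022 -0.2157  0.2705] in head [-0.0507 -0.0008  0.0031]
```

```bash
python3 -c "
from workcell import ticket
print(ticket.job_done())"
```

```text
the job is handed in; nothing more can be done
None
```

I handed the job in with the bar swung aside to about 1.47 rad and the module held still in front of the lens; by my measurements the connector tip is about 70 mm from it and within 6 mm of its axis, but the hand-in gave no verdict.

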